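# Hold the beam shutter open at its index

### The job

Lift the hinged lid of the black beam-shutter box on the optical table right open until it rests back on its stop. Then take the upright steel post inside and pull the spring-return shutter slide towards the front of the box until its pointer is in line with the fixed index finger beside it, and keep it there: the program finishes while the gripper is still holding the slide at the index, lid open. Leave the loose things around the box where they are.

Things in the scene. Friction and masses are not known exactly. Their poses are not given: they have to be found in the camera images.
- box: black open-topped box bolted to the table, 170 (x) x 180 (y) x 100 mm high, walls and floor 5 mm. Origin: centre of its underside, on the table. +x side: the back (lid hinge); -x side: the front, turned roughly to the robot. Beam tubes stick out 28 mm from the left and right walls 36 mm up, clamping feet 24 mm. Inside are only the shutter slide, the index and low rails
- lid (a joint): angle of the box's black lid (6 mm thick, about 0.25 kg) about the hinge along the box's back rim: 0 closed, grows as it opens up and back; 1.8 rad is its stop, leaning back a little past upright. Plain hinge: it falls shut if let go below about 1.5 rad and falls back onto the stop once beyond upright
- lid_handle (a point): middle of the lid's aluminium bar handle: round bar 11 mm thick, 100 mm long, parallel to the hinge (box's y), on two feet 76 mm apart, 35 mm above the lid's top. Lid closed: 160 mm in front of the hinge axis, 41 mm above it, 10 mm behind the lid's front edge. This point turns with the lid
- lid_hinge (a point): point on the lid's hinge axis at the middle of the box's back rim; the axis runs along the box's y
- shutter: slide in the box: carriage 50 x 30 x 20 mm with the steel post, a dark blade on its +y side and the pointer on its -y side; axes parallel to the box's. Origin: 5 mm above the table on the post's axis. Slides along the box's x only: home at box x = +20 mm, pulls towards -x (front) up to its end stop at 72 mm. Spring force back: 5 N at home, 9 N at 50 mm; let go, it returns home
- post_top (a point): top centre of the slide's upright round steel post: 16 mm diameter, 52 mm long; its upper 40 mm stand above all else in the box. This top is 87 mm above the table, 13 mm below the box's rim
- pointer (a point): tip of the slide's pointer: an aluminium finger 4 mm wide pointing to the box's -y, 37 mm beside the post's axis and level with it in x; its top is 37 mm above the table
- index: fixed index in the box: an aluminium finger 4 mm wide on a small block, pointing to the box's +y at the slide. Origin: on the box's inner floor, 5 mm above the table, below the finger's tip; axes parallel to the box's. The slide is at the index when the pointer has this origin's x along the box's x: the two fingers lie in one line, 4 mm apart. This takes 30 to 52 mm of pull
- mirror_mount: square black mirror mount (44 mm) on a steel post with a round foot, 99 mm tall, stands to the left of the box; loose, not to be disturbed. Origin: centre of its underside
- lens_tube: short black open tube, 31 mm across, 45 mm tall, standing to the right of the box; loose, not to be disturbed. Origin: centre of its underside
- driver: screwdriver 160 mm long with a black handle, lying in front of the box; loose, not to be disturbed. Origin: under the middle of the tool
- optic_case: flat plastic case 75 x 55 x 26 mm, near the front right of the box; loose, not to be disturbed. Origin: centre of its underside
- solvent: white closed bottle, 56 mm across, 130 mm tall, on the left of the table; loose, not to be disturbed. Origin: centre of its underside
- power_sensor: black disc 60 mm across, 22 mm thick, with a small block on its side, on the right of the table; loose, not to be disturbed. Origin: centre of its underside
- post_holder: black post holder with a steel post, foot 75 x 25 mm, 110 mm tall, far left; loose, not to be disturbed. Origin: centre of its underside

How it is judged:
By the outcome, as a careful person would: the job done as asked, in the order asked, and still so for the second after the job is handed in, while the arm keeps its last pose, push and grip.
It also fails if it takes over 48 s, if anything falls off the work surface, if the arm or the gripper's body presses on something with over 40 N, if the wrist force passes 120 N, or if a joint passes its speed limit or range.

### The arm

A 7-joint arm with a two-finger parallel gripper is mounted at the origin on the work surface. World frame = base frame: x ahead of the robot, y to its left, z up, the work surface at z = 0. Lengths are in m, angles in rad, forces in N, time in s.
With the tool pointing down it reaches from about 0.4 to 0.85 m from the base axis. Payload 10.4 kg.
Tool frame: the origin (TCP) lies midway between the tips of the shut fingers; the grasp point (between the pads) lies 19 mm behind it; z points along the fingers, y is the line along which they close (so a half turn about z gives the same grasp; the last joint's range is limited). The gripper opens to 85 mm and grips with 20 to 120 N. Pads are 22 mm wide; open, the fingers measure 114 mm over their backs; the gripper's body (76 mm by 85 mm) begins 54 mm behind the grasp point. The pads swing forward as they close: fully open they stand 13 mm farther back than shut.
Start: joints at [1.154, 0.332, -0.065, 1.46, 0.022, 1.35, -0.088], TCP at [0.24, -0.577, 0.231] pointing down, gripper open.
Joint ranges: [-2.6, 2.6], [-0.5, 2.12], [-1.47, 1.34], [0.16, 2.42], [-1.27, 4.41], [0.06, 2.06], [-2.6, 2.6]. Speed limits (rad/s): [2.22, 2.22, 2.79, 2.79, 3.14, 3.14, 3.14].

### API

Orientations are given as a unit quaternion [x, y, z, w].
In Python, from workcell import get_obs, camera, camera_params, hand_in gives the robot as it stands.
- The arm moves only by the tool carry_out, never from a script. Its argument "commands" is a list that holds one entry, the list of rows, each a list of 6 numbers: the shift along the tool's x, y, z in units of 40 mm (1.0 is 40 mm), then the turn, a rotation vector about the tool's x, y, z in units of 6 degrees (1.0 is 6 degrees). In form: [[[x, y, z, ax, ay, az], ...]]. A call has 1 to 20 rows; each row shifts and turns the commanded pose from where the row before left it, along the tool's axes as they then stand; what a row does not reach is not made up. A row lasts 1/12 s, in which the tool goes at most 41.7 mm and 7.16 degrees, less where a joint would pass 70% of its speed; a pose out of reach is approached as far as the arm can. A call is refused whole if a number of a shift passes 1 or a number of a turn 1, either way. A call with a gripper value outside its range is refused whole. "hand" is the closure, from -1 (fully open) to 1 (shut), set as the call begins (left out, the last holds). The fingers move at their own pace and stop on an object; "force" is the grip in N (left out, the last holds). Time passes only in rows, so rows that do not move let the fingers close. It gives the time, the measured TCP pose, the force, the opening and the grip force at its end, in the units of the state.
- get_obs(): the state, without advancing time (a new reading comes with each control period).
- camera(name): name is "scene" or "top" or "wrist"; returns the picture (384x512x3 uint8, red, green, blue); there is no depth.
- camera_params(name): a dict with "mtx" (3x3 intrinsics, pixels), "k1" (the pictures are not rectified: a ray, as slopes to the right and down, at radius r is drawn at 1 + k1 r^2 times it, then the intrinsics apply), "R" (3x3) and "t" (3): a world point X has camera coordinates R X + t. Camera axes: x right, y down, z forward; pixel columns grow to the right and rows downward; lengths in m; the calibration is good to about 2 mm. A picture is of the moment at which its call begins: read the wrist's pose just before it. camera_params takes no time and is no camera call; for the wrist camera it gives the pose at the moment of the call.
- hand_in(): hands the job in; it is judged then, once.
The state is a dict: "clock": time; "joint_pos": joint angles; "joint_velocities": joint speeds; "tau": joint torques, N m; "position": TCP position; "ee_rot": TCP orientation; "ft_force": force on the tool from outside, world axes, zero at the start; "torque": the same for the moment, N m; "grip_width": opening from 0.0 (shut) to 1.0 (fully open); "grasp_force": force on a finger pad.
Only numpy, scipy, OpenCV 4.12 (cv2) and the standard library are available. Lean on these libraries where they do the work, as an engineer would, in place of code of your own. Each camera call takes 0.05 s, during which the arm holds its last target. There are 200 camera calls.

## Working session

There is one attempt and no reset: what is moved stays moved. The work goes in short steps, Python scripts to look and compute and a tool call to move; the robot and the scene stay as the last step left them, time stands still between calls to the robot, and variables do not carry over. Pictures are saved under pics/ and viewed, at most 10 in all, crops included, and the job is handed in when it is done.

Besides the shell and the picture viewer there is one more tool, called after "Call:" as a command line: name --argument value ..., lists and objects as JSON in quotes. carry_out: Moves the arm, as the interface text tells. Its arguments: {"type":"object","properties":{"commands":{"type":"array"},"hand":{"type":"number"},"force":{"type":"number"}},"required":["commands"]}

```bash
ls; mkdir -p pics; cat > h.py <<'E'
import numpy as np, cv2
from workcell import get_obs, camera, camera_params, hand_in
from scipy.spatial.transform import Rotation as Ro
def save(name,fn,s=1.5,crop=None):
    p=camera_params(name); im=camera(name)
    np.savez('pics/'+fn+'.npz',im=im,**{k:np.array(v) for k,v in p.items()})
    o=im[...,::-1]
    if crop: a,b,c,d=crop; o=o[b:d,a:c]
    cv2.imwrite('pics/'+fn+'.png',cv2.resize(o,None,fx=s,fy=s,interpolation=cv2.INTER_CUBIC)); return im,p
def ray(p,uv):
    m=np.array(p['mtx']);k=float(p['k1']);d=np.linalg.solve(m,[uv[0],uv[1],1.])[:2]
    u=d.copy()
    for _ in range(20): u=d/(1+k*(u@u))
    R=np.array(p['R']);t=np.array(p['t']); return -R.T@t, R.T@np.r_[u,1]
def onz(p,uv,z):
    o,d=ray(p,uv); return o+d*(z-o[2])/d[2]
def proj(p,X):
    c=np.array(p['R'])@X+np.array(p['t']);u=c[:2]/c[2];u=u*(1+float(p['k1'])*(u@u));return (np.array(p['mtx'])@np.r_[u,1])[:2]
def tri(p1,a,p2,b):
    A=[];B=[]
    M=np.zeros((3,3));v=np.zeros(3)
    for p,uv in((p1,a),(p2,b)):
        o,d=ray(p,uv);d/=np.linalg.norm(d);P=np.eye(3)-np.outer(d,d);M+=P;v+=P@o
    return np.linalg.solve(M,v)
def obs():
    o=get_obs();print({k:np.round(o[k],3).tolist() for k in('clock','joint_pos','position','ee_rot','ft_force','grip_width','grasp_force')});return o
E
python3 - <<'E'
from h import *
o=obs()
print(Ro.from_quat(o['ee_rot']).as_matrix().round(3))
save('top','top0');save('scene','sc0')
E
```

```text
pics
{'clock': 0.0, 'joint_pos': [1.154, 0.333, -0.065, 1.461, 0.022, 1.35, -0.088], 'position': [0.24, -0.577, 0.231], 'ee_rot': [0.981, 0.196, -0.0, -0.001], 'ft_force': [0.093, -0.137, -0.034], 'grip_width': 1.002, 'grasp_force': 0.0}
[[ 0.923  0.384 -0.001]
 [ 0.384 -0.923  0.001]
 [-0.    -0.001 -1.   ]]
```

View pics/top0.png

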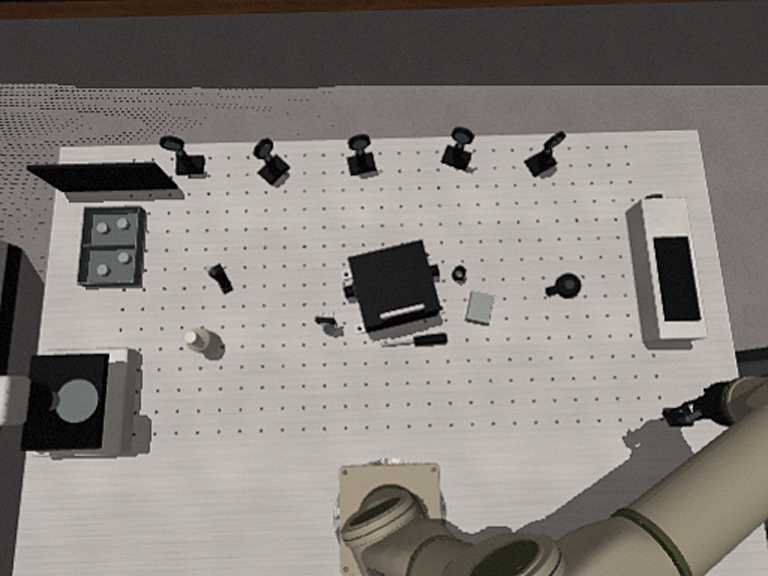

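View pics/sc0.png

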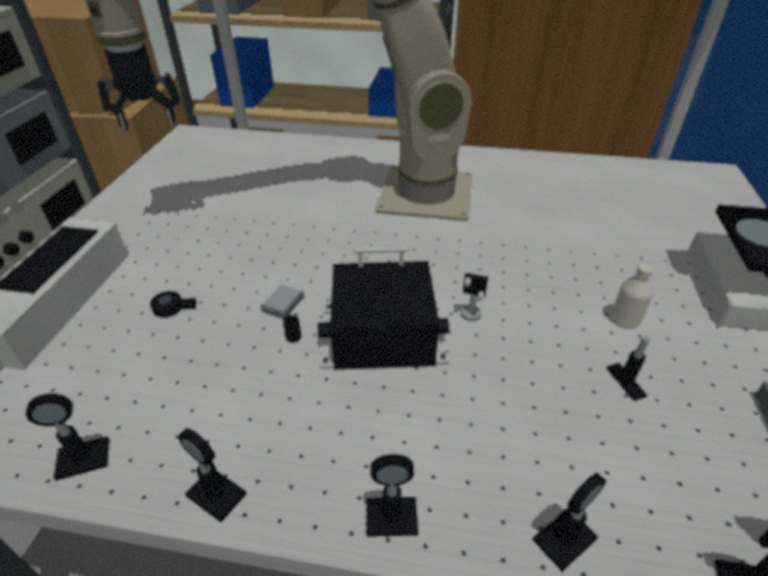

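The top view shows the box lid with corners at about (348,257), (424,241), (441,310) and (366,331), and the handle from (380,316) to (425,306). The driver lies in front at (415,341), the mirror mount is to the left at (326,322), and the lens tube and case are to the right. The scene view is from behind the box and agrees.

```bash
python3 - <<'E'
from h import *
d=np.load('pics/top0.npz');im=d['im'];p=d
g=im.astype(int).sum(2)/3
c=np.array([[348,257],[424,241],[441,310],[366,331]])/1.5
m=np.zeros(g.shape,np.uint8);cv2.fillConvexPoly(m,((c-c.mean(0))*.86+c.mean(0)).astype(np.int32),1)
ys,xs=np.nonzero((m>0)&(g>110));print(len(xs))
W=np.array([onz(p,(x,y),.141)[:2] for x,y in zip(xs,ys)])
ce,sz,an=cv2.minAreaRect(W.astype(np.float32)*1000);print('handle',ce,sz,an,W.mean(0))
for q in c:print('lid',onz(p,q,.106).round(3))
for n,q,z in(('mirror',(326,322),.09),('lens',(459,272),.045),('driver',(430,340),.02),('drv tip',(383,345),.01),('case',(480,307),.026)):print(n,onz(p,np.array(q)/1.5,z).round(3))
q=d;print('cam',(-q['R'].T@q['t']).round(2))
E
```

```text
92
handle (453.89703369140625, -38.73503875732422) (9.762107849121094, 99.09595489501953) 12.545525550842285 [ 0.45395005 -0.03901535]
lid [0.589 0.08  0.106]
lid [ 0.622 -0.099  0.106]
lid [ 0.458 -0.13   0.106]
lid [0.415 0.042 0.106]
mirror [0.44  0.134 0.09 ]
lens [ 0.56  -0.185  0.045]
driver [ 0.4   -0.109  0.02 ]
drv tip [0.392 0.004 0.01 ]
case [ 0.476 -0.234  0.026]
cam [0.26 0.   1.29]
```

```bash
cat >> h.py <<'E'
from scipy.optimize import least_squares
def twist(n,xyz,yaw,o=None):
    """constant row for n rows to reach TCP xyz with tool down, tool-y at heading yaw(deg)"""
    o=o or get_obs();p0=np.array(o['position']);R0=Ro.from_quat(o['ee_rot'])
    a=np.radians(yaw);Rt=Ro.from_matrix(np.array([[-np.sin(a),np.cos(a),0],[np.cos(a),np.sin(a),0],[0,0,-1.]]).T.T)
    Rt=Ro.from_matrix(np.column_stack([[-np.sin(a),np.cos(a),0],[np.cos(a),np.sin(a),0],[0,0,-1]]))
    rv=(R0.inv()*Rt).as_rotvec()/n
    def end(v):
        p=p0.copy();R=R0
        for _ in range(n): p=p+R.apply(v);R=R*Ro.from_rotvec(rv)
        return p
    v=least_squares(lambda v:end(v)-xyz,np.zeros(3)).x
    print(n,'rows',np.r_[v/.04,np.degrees(rv)/6].round(3).tolist())
E
python3 - <<'E'
from h import *
for n in(16,18,20):twist(n,[.454,-.039,.231],12.5)
E
```

```text
16 rows [0.972, -0.141, -0.0, -0.001, -0.0, -0.833]
18 rows [0.865, -0.121, -0.0, -0.001, -0.0, -0.74]
20 rows [0.779, -0.106, -0.0, -0.001, -0.0, -0.666]
```

Call:
carry_out --commands '[[[0.78,-0.106,0,0,0,-0.666],[0.78,-0.106,0,0,0,-0.666],[0.78,-0.106,0,0,0,-0.666],[0.78,-0.106,0,0,0,-0.666],[0.78,-0.106,0,0,0,-0.666],[0.78,-0.106,0,0,0,-0.666],[0.78,-0.106,0,0,0,-0.666],[0.78,-0.106,0,0,0,-0.666],[0.78,-0.106,0,0,0,-0.666],[0.78,-0.106,0,0,0,-0.666],[0.78,-0.106,0,0,0,-0.666],[0.78,-0.106,0,0,0,-0.666],[0.78,-0.106,0,0,0,-0.666],[0.78,-0.106,0,0,0,-0.666],[0.78,-0.106,0,0,0,-0.666],[0.78,-0.106,0,0,0,-0.666],[0.78,-0.106,0,0,0,-0.666],[0.78,-0.106,0,0,0,-0.666],[0.78,-0.106,0,0,0,-0.666],[0.78,-0.106,0,0,0,-0.666]]]' --hand -0.3 --force 40

```text
clock: 1.77
position: [0.4541, -0.0368, 0.231]
ee_rot: [0.625, 0.781, -0.0, -0.0]
ft_force: [0.3, 0.2, -0.1]
grip_width: 0.651
grasp_force: 0.0
```

```bash
python3 - <<'E'
from h import *
obs(); im,p=save('wrist','w1'); print(proj(p,np.array([.454,-.039,.141])),(-p['R'].T@p['t']))
obs()
E
```

```text
{'clock': 1.767, 'joint_pos': [0.612, -0.014, -0.618, 1.856, -0.008, 1.297, 0.219], 'position': [0.454, -0.037, 0.231], 'ee_rot': [0.625, 0.781, -0.0, -0.0], 'ft_force': [0.257, 0.182, -0.06], 'grip_width': 0.651, 'grasp_force': 0.0}
[259.36302783 199.08085334] [0.4350872  0.04691238 0.3729779 ]
{'clock': 1.817, 'joint_pos': [0.609, -0.018, -0.625, 1.859, -0.012, 1.298, 0.22], 'position': [0.453, -0.03, 0.231], 'ee_rot': [0.62, 0.785, 0.0, -0.001], 'ft_force': [0.857, 6.725, -0.217], 'grip_width': 0.65, 'grasp_force': 0.0}
```

View pics/w1.png

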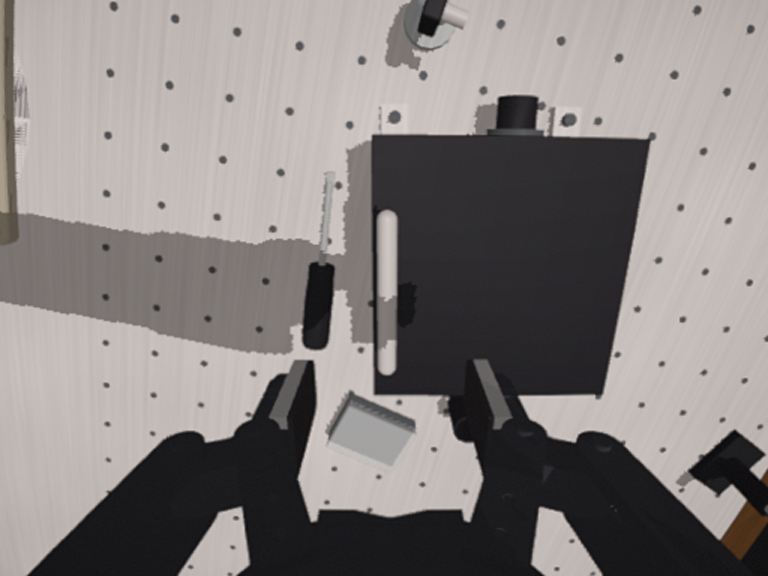

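The wrist view shows the lid handle from about (388,212) to (387,374) in the enlarged picture. The driver is just left of it at (318,300), and the gripper fingers are at the bottom.

```bash
python3 - <<'E'
from h import *
p=np.load('pics/w1.npz');g=p['im'].astype(int).sum(2)/3
m=np.zeros(g.shape,np.uint8);m[132:258,250:300]=1
ys,xs=np.nonzero((m>0)&(g>75));print(len(xs),xs.min(),xs.max(),ys.min(),ys.max())
W=np.array([onz(p,(x,y),.143)[:2] for x,y in zip(xs,ys)])
print(cv2.minAreaRect(W.astype(np.float32)*1000))
for q in((373,135),(649,139),(602,396),(375,394)):print(onz(p,np.array(q)/1.5,.106).round(4))
o=obs();twist(3,[.454,-.037,.19],12.5)
E
```

```text
1448 251 264 140 249
((451.9975280761719, -37.82511520385742), (11.396872520446777, 100.02009582519531), 12.949448585510254)
[0.4249 0.0469 0.106 ]
[0.5879 0.0832 0.106 ]
[ 0.6276 -0.0927  0.106 ]
[ 0.4631 -0.1266  0.106 ]
{'clock': 1.817, 'joint_pos': [0.609, -0.018, -0.625, 1.859, -0.012, 1.298, 0.22], 'position': [0.453, -0.03, 0.231], 'ee_rot': [0.62, 0.785, 0.0, -0.001], 'ft_force': [0.857, 6.725, -0.217], 'grip_width': 0.65, 'grasp_force': 0.0}
3 rows [-0.055, -0.004, 0.344, -0.001, -0.004, 0.049]
```

Call:
carry_out --commands '[[[0,-0.04,0,0,0,0],[0,0,0.4,0,0,0],[0,0,0.5,0,0,0],[0,0,0.5,0,0,0],[0,0,0.5,0,0,0],[0,0,0.4,0,0,0],[0,0,0.25,0,0,0],[0,0,0.12,0,0,0],[0,0,0,0,0,0],[0,0,0,0,0,0]]]'

```text
clock: 2.65
position: [0.4534, -0.039, 0.125]
ee_rot: [0.626, 0.78, 0.0, 0.0]
ft_force: [0.4, 0.1, 0.7]
grip_width: 0.65
grasp_force: 0.0
```

```bash
python3 - <<'E'
from h import *
o=obs(); print(Ro.from_quat(o['ee_rot']).as_matrix()[:,1])
d=np.array([.4525,-.038])-o['position'][:2];print(d, Ro.from_quat(o['ee_rot']).inv().apply(np.r_[d,0])/.04)
E
```

```text
{'clock': 2.65, 'joint_pos': [0.593, 0.096, -0.627, 1.995, 0.064, 1.07, 0.155], 'position': [0.453, -0.039, 0.125], 'ee_rot': [0.626, 0.78, 0.0, 0.0], 'ft_force': [0.426, 0.052, 0.747], 'grip_width': 0.65, 'grasp_force': 0.0}
[9.76461250e-01 2.15692394e-01 4.66888551e-04]
[-0.00094659  0.00100378] [ 2.96080217e-02 -1.76949496e-02 -1.26961605e-05]
```

Now close on the handle.

Call:
carry_out --commands '[[[0,0,0,0,0,0],[0,0,0,0,0,0],[0,0,0,0,0,0],[0,0,0,0,0,0],[0,0,0,0,0,0],[0,0,0,0,0,0],[0,0,0,0,0,0],[0,0,0,0,0,0]]]' --hand 1 --force 30

```text
clock: 3.32
position: [0.4526, -0.039, 0.125]
ee_rot: [0.626, 0.78, -0.001, -0.0]
ft_force: [-5.5, -0.7, 7.5]
grip_width: 0.114
grasp_force: 29.3
```

```bash
python3 - <<'E'
import numpy as np
t=np.linspace(0,1.8,37);a=np.arctan2(41,-160)-t;r=np.hypot(160,41)
u,z=r*np.cos(a),r*np.sin(a)
print([[0,round(x,2),round(y,2),0,0,0] for x,y in zip(np.diff(u)/40,-np.diff(z)/40)])
E
```

```text
[[0, np.float64(0.06), np.float64(-0.2), 0, 0, 0], [0, np.float64(0.07), np.float64(-0.2), 0, 0, 0], [0, np.float64(0.08), np.float64(-0.19), 0, 0, 0], [0, np.float64(0.09), np.float64(-0.19), 0, 0, 0], [0, np.float64(0.09), np.float64(-0.18), 0, 0, 0], [0, np.float64(0.1), np.float64(-0.18), 0, 0, 0], [0, np.float64(0.11), np.float64(-0.17), 0, 0, 0], [0, np.float64(0.12), np.float64(-0.17), 0, 0, 0], [0, np.float64(0.13), np.float64(-0.16), 0, 0, 0], [0, np.float64(0.14), np.float64(-0.15), 0, 0, 0], [0, np.float64(0.14), np.float64(-0.15), 0, 0, 0], [0, np.float64(0.15), np.float64(-0.14), 0, 0, 0], [0, np.float64(0.16), np.float64(-0.13), 0, 0, 0], [0, np.float64(0.16), np.float64(-0.12), 0, 0, 0], [0, np.float64(0.17), np.float64(-0.12), 0, 0, 0], [0, np.float64(0.18), np.float64(-0.11), 0, 0, 0], [0, np.float64(0.18), np.float64(-0.1), 0, 0, 0], [0, np.float64(0.19), np.float64(-0.09), 0, 0, 0], [0, np.float64(0.19), np.float64(-0.08), 0, 0, 0], [0, np.float64(0.19), np.float64(-0.07), 0, 0, 0], [0, np.float64(0.2), np.float64(-0.06), 0, 0, 0], [0, np.float64(0.2), np.float64(-0.05), 0, 0, 0], [0, np.float64(0.2), np.float64(-0.04), 0, 0, 0], [0, np.float64(0.2), np.float64(-0.03), 0, 0, 0], [0, np.float64(0.21), np.float64(-0.02), 0, 0, 0], [0, np.float64(0.21), np.float64(-0.01), 0, 0, 0], [0, np.float64(0.21), np.float64(0.0), 0, 0, 0], [0, np.float64(0.21), np.float64(0.01), 0, 0, 0], [0, np.float64(0.21), np.float64(0.02), 0, 0, 0], [0, np.float64(0.2), np.float64(0.03), 0, 0, 0], [0, np.float64(0.2), np.float64(0.04), 0, 0, 0], [0, np.float64(0.2), np.float64(0.05), 0, 0, 0], [0, np.float64(0.2), np.float64(0.06), 0, 0, 0], [0, np.float64(0.19), np.float64(0.07), 0, 0, 0], [0, np.float64(0.19), np.float64(0.08), 0, 0, 0], [0, np.float64(0.19), np.float64(0.09), 0, 0, 0]]
```

Call:
carry_out --commands '[[[0,0.06,-0.2,0,0,0],[0,0.07,-0.2,0,0,0],[0,0.08,-0.19,0,0,0],[0,0.09,-0.19,0,0,0],[0,0.09,-0.18,0,0,0],[0,0.1,-0.18,0,0,0],[0,0.11,-0.17,0,0,0],[0,0.12,-0.17,0,0,0]]]'

```text
clock: 3.98
position: [0.4793, -0.0331, 0.1843]
ee_rot: [0.626, 0.78, -0.002, -0.002]
ft_force: [-13.1, -2.4, 6.7]
grip_width: 0.111
grasp_force: 29.5
```

Call:
carry_out --commands '[[[0,0.12,-0.16,0,0,0],[0,0.13,-0.15,0,0,0],[0,0.14,-0.15,0,0,0],[0,0.15,-0.14,0,0,0],[0,0.15,-0.13,0,0,0],[0,0.16,-0.12,0,0,0],[0,0.17,-0.12,0,0,0],[0,0.18,-0.11,0,0,0],[0,0.18,-0.1,0,0,0],[0,0.19,-0.09,0,0,0]]]'

```text
clock: 4.82
position: [0.5429, -0.0191, 0.2363]
ee_rot: [0.626, 0.78, -0.0, 0.0]
ft_force: [-4.8, -2.1, 5.8]
grip_width: 0.113
grasp_force: 30.4
```

Call:
carry_out --commands '[[[0,0.19,-0.08,0,0,0],[0,0.19,-0.07,0,0,0],[0,0.2,-0.06,0,0,0],[0,0.2,-0.05,0,0,0],[0,0.2,-0.04,0,0,0],[0,0.2,-0.03,0,0,0],[0,0.21,-0.02,0,0,0],[0,0.21,-0.01,0,0,0],[0,0.21,0,0,0,0],[0,0.21,0.01,0,0,0]]]'

```text
clock: 5.65
position: [0.6223, -0.0015, 0.2483]
ee_rot: [0.626, 0.78, -0.0, 0.0]
ft_force: [-1.3, -2.7, 6.6]
grip_width: 0.111
grasp_force: 32.0
```

Call:
carry_out --commands '[[[0,0.21,0.02,0,0,0],[0,0.2,0.03,0,0,0],[0,0.2,0.04,0,0,0],[0,0.2,0.05,0,0,0],[0,0.2,0.06,0,0,0],[0,0.19,0.07,0,0,0],[0,0.19,0.08,0,0,0],[0,0.1,0.05,0,0,0],[0,0,0,0,0,0],[0,0,0,0,0,0]]]'

```text
clock: 6.48
position: [0.6799, 0.0115, 0.2323]
ee_rot: [0.626, 0.78, 0.0, 0.0]
ft_force: [0.8, -2.4, 1.1]
grip_width: 0.113
grasp_force: 30.9
```

```bash
python3 - <<'E'
from h import *
obs(); save('scene','sc1',2,(150,100,400,330))
E
```

```text
{'clock': 6.483, 'joint_pos': [0.32, 0.522, -0.605, 1.268, 0.29, 1.438, -0.042], 'position': [0.68, 0.011, 0.232], 'ee_rot': [0.626, 0.78, 0.0, 0.0], 'ft_force': [0.828, -2.423, 1.053], 'grip_width': 0.113, 'grasp_force': 30.922}
```

View pics/sc1.png

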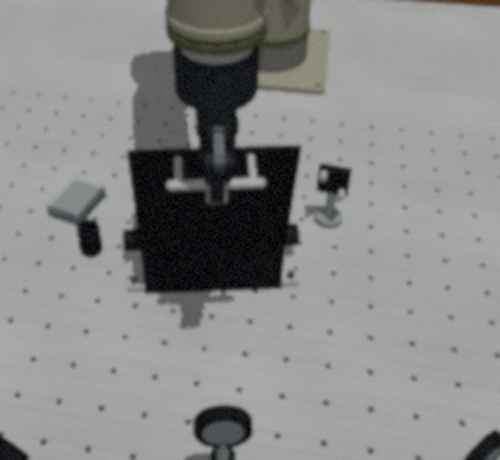

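The crop shows the lid upright, leaning back with the gripper on its handle at about (217,184). The loose things are untouched.

Call:
carry_out --commands '[[[0,0,0,0,0,0],[0,0,0,0,0,0],[0,0,0,0,0,0],[0,0,0,0,0,0],[0,0,0,0,0,0],[0,0,-0.3,0,0,0],[0,0,-0.5,0,0,0],[0,0,-0.7,0,0,0],[0,0,-0.7,0,0,0]]]' --hand 0.5

```text
clock: 7.28
position: [0.6792, 0.0114, 0.3221]
ee_rot: [0.626, 0.78, -0.0, -0.0]
ft_force: [-0.3, -1.5, -0.7]
grip_width: 0.253
grasp_force: 0.0
```

Call:
carry_out --commands '[[[0,-0.4,-0.1,0,0,0],[0,-0.8,0,0,0,0],[0,-0.8,0,0,0,0],[0,-0.8,0,0,0,0],[0,-0.8,0,0,0,0],[0,-0.5,0,0,0,0],[0,-0.2,0,0,0,0],[0,0,0,0,0,0],[0,0,0,0,0,0],[0,0,0,0,0,0]]]'

```text
clock: 8.12
position: [0.5126, -0.0253, 0.3246]
ee_rot: [0.626, 0.78, 0.0, -0.0]
ft_force: [0.5, 0.5, -0.4]
grip_width: 0.252
grasp_force: 0.0
```

```bash
python3 - <<'E'
from h import *
obs(); save('wrist','w2')
E
```

```text
{'clock': 8.117, 'joint_pos': [0.56, 0.092, -0.638, 1.57, 0.055, 1.497, 0.139], 'position': [0.513, -0.025, 0.325], 'ee_rot': [0.626, 0.78, 0.0, -0.0], 'ft_force': [0.481, 0.477, -0.392], 'grip_width': 0.252, 'grasp_force': 0.0}
```

View pics/w2.png

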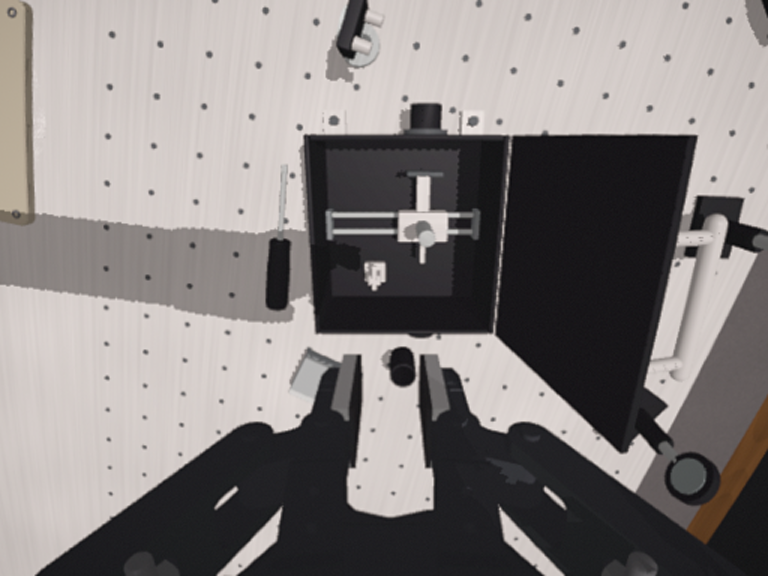

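The wrist view shows the lid fully back, with its handle at about (700,290). Inside the box are the carriage at (422,225), the post top near (427,238), the pointer tip near (422,262), and the index near (375,270).

```bash
python3 - <<'E'
from h import *
im=np.load('pics/w2.npz')['im'][105:205,205:330]
cv2.imwrite('pics/w2c.png',cv2.resize(im[...,::-1],None,fx=6,fy=6,interpolation=cv2.INTER_NEAREST))
E
```

```text
(no output)
```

View pics/w2c.png

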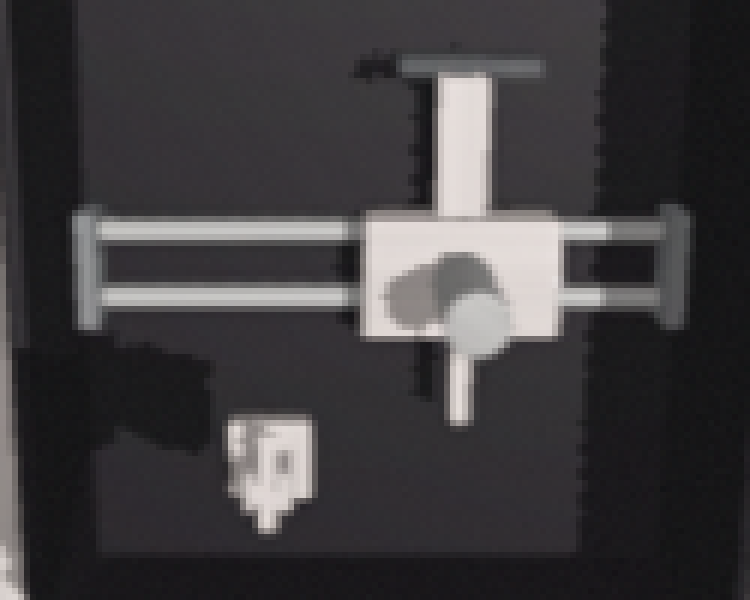

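The crop shows the post top at about (478,325), the pointer tip at (459,425) and the index block at (270,460). The index finger isn't resolved, so I'll take a closer look.

Call:
carry_out --commands '[[[-0.1,0,0.3,0,0,0],[-0.2,0,0.6,0,0,0],[-0.2,0,0.7,0,0,0],[-0.2,0,0.6,0,0,0],[-0.1,0,0.4,0,0,0],[0,0,0.2,0,0,0],[0,0,0,0,0,0],[0,0,0,0,0,0],[0,0,0,0,0,0]]]'

```text
clock: 8.92
position: [0.5193, -0.0564, 0.2135]
ee_rot: [0.626, 0.78, 0.0, 0.001]
ft_force: [-0.1, 1.0, 0.6]
grip_width: 0.251
grasp_force: 0.0
```

```bash
python3 - <<'E'
from h import *
p=np.load('pics/w2.npz');P=onz(p,(284.67,159.2),.087);T=onz(p,(281.5,175.8),.037);I=onz(p,(205+267/6,105+440/6),.037)
e=np.array([.9762,.2157])
print('post',P,'ptr',T,'idx',I,'u',P[:2]@e,T[:2]@e,I[:2]@e)
o=obs(); im,q=save('wrist','w3')
c=proj(q,T);print(proj(q,P),c)
x0,y0=int(c[0])-85,int(c[1])-60; x0=max(x0,0);y0=max(y0,0)
print(x0,y0);cv2.imwrite('pics/w3c.png',cv2.resize(im[y0:y0+110,x0:x0+140,::-1],None,fx=5,fy=5,interpolation=cv2.INTER_NEAREST))
E
```

```text
post [ 0.54558119 -0.01817836  0.087     ] ptr [ 0.55402231 -0.05507251  0.037     ] idx [ 0.50593776 -0.06996071  0.037     ] u 0.5286752909519036 0.5289574390289615 0.47880591523839056
{'clock': 8.917, 'joint_pos': [0.582, 0.166, -0.615, 1.73, 0.1, 1.276, 0.163], 'position': [0.519, -0.056, 0.214], 'ee_rot': [0.626, 0.78, 0.0, 0.001], 'ft_force': [-0.061, 1.023, 0.592], 'grip_width': 0.251, 'grasp_force': 0.0}
[295.4022215  152.26556783] [289.15832727 175.84803458]
204 115
```

View pics/w3c.png

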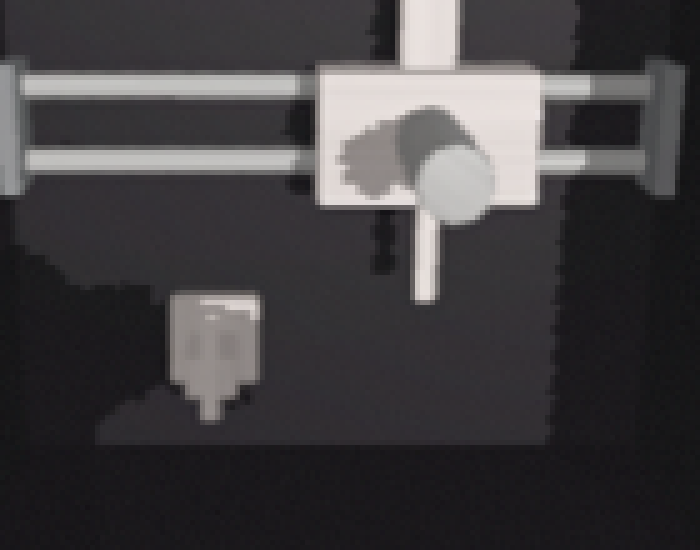

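The closer crop shows the pointer tip at about (425,302), and the index block at x 170–262 with a narrow finger at x 210. I'll work out the index's height and offset.

```bash
python3 - <<'E'
from h import *
p=np.load('pics/w3.npz');e=np.array([.9762,.2157]);f=np.array([-.2157,.9762])
uv=lambda q,z:(lambda X:np.round([1000*(X@e),1000*(X@f)],1))(onz(p,(204+q[0]/5-.4,115+q[1]/5-.4),z)[:2])
print('post',uv((457,185),.087),'ptr',uv((425,302),.037))
for n,q in(('bl UL',(170,293)),('bl UR',(262,293)),('LL',(170,383)),('LR',(262,383)),('stubtip',(210,422)),('stub top',(210,400)),('lit corner',(200,300)),('bright',(232,310))):
    print(n,[(z,uv(q,z).tolist()) for z in(.005,.02,.037,.045)])
im=p['im'][168:205,234:262].astype(int).sum(2)//3
for r in im:print(' '.join('%3d'%v for v in r))
E
```

```text
post [ 528.3 -134.8] ptr [ 528.3 -172.2]
bl UL [(0.005, [466.7, -179.0]), (0.02, [467.8, -174.8]), (0.037, [469.2, -170.1]), (0.045, [469.8, -167.9])]
bl UR [(0.005, [490.1, -179.0]), (0.02, [490.3, -174.8]), (0.037, [490.5, -170.1]), (0.045, [490.6, -167.9])]
LL [(0.005, [466.1, -203.3]), (0.02, [467.3, -198.1]), (0.037, [468.6, -192.2]), (0.045, [469.3, -189.4])]
LR [(0.005, [490.0, -203.3]), (0.02, [490.2, -198.1]), (0.037, [490.4, -192.2]), (0.045, [490.5, -189.4])]
stubtip [(0.005, [476.3, -214.2]), (0.02, [477.1, -208.5]), (0.037, [477.9, -202.0]), (0.045, [478.3, -199.0])]
stub top [(0.005, [476.4, -208.0]), (0.02, [477.2, -202.6]), (0.037, [478.0, -196.4]), (0.045, [478.4, -193.5])]
lit corner [(0.005, [474.3, -180.9]), (0.02, [475.1, -176.6]), (0.037, [476.1, -171.8]), (0.045, [476.5, -169.5])]
bright [(0.005, [482.4, -183.5]), (0.02, [482.9, -179.2]), (0.037, [483.5, -174.2]), (0.045, [483.7, -171.9])]
 49  49  50  48  50  50  50  50  49  49  50  50  49  51  51  50  51  51  50  50  51  50  50  50  51  51  50  51
 49  49  49  49  49  49  49  50  49  50  49  50  50  50  50  5
[... 3269 characters left out ...]
  48  48  47  48  47  47  46
 46  46  46  45  47  46  47  47  45  48  68  79  79  64  50  46  46  46  47  47  47  47  46  48  47  48  47  48
 46  46  46  46  46  46  45  47  46  46  47  47  47  46  46  46  47  47  48  46  47  48  47  47  47  48  48  47
 45  46  47  45  46  46  46  46  47  47  46  46  47  46  45  47  47  46  47  47  47  48  48  47  47  47  47  47
 46  45  47  46  46  46  46  46  47  46  46  47  47  47  47  47  48  46  47  47  47  48  48  47  47  48  48  47
 44  43  43  43  43  43  44  43  43  43  44  42  43  44  44  44  43  44  46  44  44  44  43  44  44  44  43  45
 26  26  26  26  27  26  28  26  27  26  28  27  27  27  27  26  29  26  27  27  28  26  28  26  26  26  26  28
```

Call:
carry_out --commands '[[[0.2,0.2,0,0,0,0],[0.3,0.3,0,0,0,0],[0.2,0.23,0,0,0,0],[0.1,0.1,0,0,0,0],[0,0,0,0,0,0],[0,0,0,0,0,0],[0,0,0,0,0,0],[0,0,0,0,0,0]]]' --hand -0.2

```text
clock: 9.63
position: [0.5439, -0.0195, 0.2127]
ee_rot: [0.626, 0.779, -0.0, 0.0]
ft_force: [-0.7, 0.3, -0.1]
grip_width: 0.592
grasp_force: 0.0
```

```bash
python3 - <<'E'
from h import *
o=obs();R=Ro.from_quat(o['ee_rot'])
print(R.as_matrix().round(4),R.inv().apply(np.array([.545,-.018,.052])-o['position'])/.04)
E
```

```text
{'clock': 9.633, 'joint_pos': [0.511, 0.224, -0.638, 1.676, 0.139, 1.288, 0.063], 'position': [0.544, -0.019, 0.213], 'ee_rot': [0.626, 0.779, -0.0, 0.0], 'ft_force': [-0.679, 0.293, -0.12], 'grip_width': 0.592, 'grasp_force': 0.0}
[[-2.150e-01  9.766e-01  1.000e-04]
 [ 9.766e-01  2.150e-01 -6.000e-04]
 [-6.000e-04 -0.000e+00 -1.000e+00]] [0.03229573 0.03604127 4.01623262]
```

Call:
carry_out --commands '[[[0.03,0.03,0.2,0,0,0],[0,0,0.4,0,0,0],[0,0,0.5,0,0,0],[0,0,0.5,0,0,0],[0,0,0.5,0,0,0],[0,0,0.5,0,0,0],[0,0,0.4,0,0,0],[0,0,0.4,0,0,0],[0,0,0.3,0,0,0],[0,0,0.2,0,0,0],[0,0,0.1,0,0,0],[0,0,0,0,0,0],[0,0,0,0,0,0],[0,0,0,0,0,0]]]'

```text
clock: 10.8
position: [0.5456, -0.0172, 0.0533]
ee_rot: [0.626, 0.78, 0.0, 0.001]
ft_force: [0.5, 0.1, -0.2]
grip_width: 0.602
grasp_force: 0.0
```

```bash
python3 - <<'E'
from h import *
o=obs();e=np.array([.9762,.2157]);f=np.array([-.2157,.9762]);x=o['position'][:2];print('uv',x@e,x@f)
save('wrist','w4')
E
```

```text
{'clock': 10.8, 'joint_pos': [0.457, 0.399, -0.6, 1.836, 0.267, 0.986, -0.036], 'position': [0.546, -0.017, 0.053], 'ee_rot': [0.626, 0.78, 0.0, 0.001], 'ft_force': [0.518, 0.067, -0.152], 'grip_width': 0.602, 'grasp_force': 0.0}
uv 0.528887869607965 -0.134432661361616
```

View pics/w4.png

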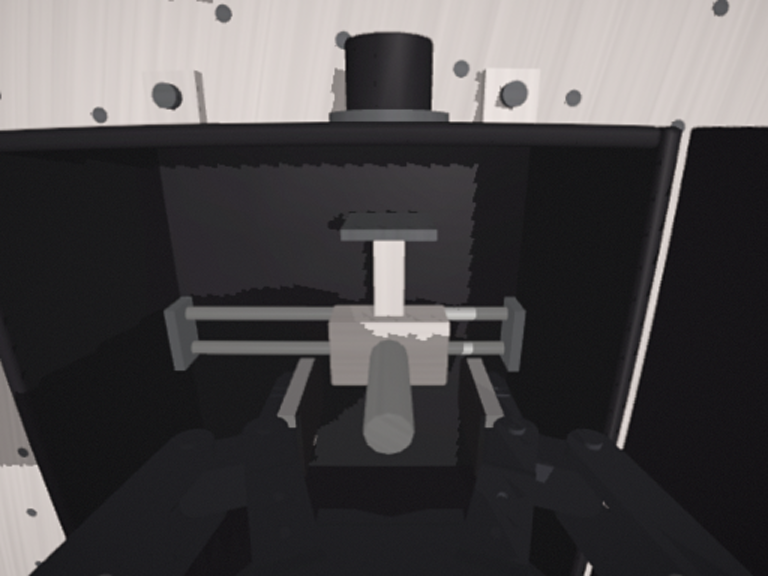

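The post top is at about (388,433), centred between the fingers at x 290 and 490, and the blade is visible at (389,235). Now close on the post.

Call:
carry_out --commands '[[[0,0,0,0,0,0],[0,0,0,0,0,0],[0,0,0,0,0,0],[0,0,0,0,0,0],[0,0,0,0,0,0],[0,0,0,0,0,0],[0,0,0,0,0,0],[0,0,0,0,0,0]]]' --hand 1 --force 60

```text
clock: 11.52
position: [0.5451, -0.0172, 0.0529]
ee_rot: [0.626, 0.78, -0.0, 0.0]
ft_force: [-2.7, 0.0, 6.2]
grip_width: 0.171
grasp_force: 58.4
```

```bash
python3 - <<'E'
from h import *
p=np.load('pics/w4.npz');e=np.array([.9762,.2157]);f=np.array([-.2157,.9762])
X=onz(p,(388/1.5,432/1.5),.087);print('post w4',X[:2]@e,X[:2]@f)
o=obs();x=o['position'][:2];print('uv',x@e,x@f)
save('wrist','w5')
def blade(n):
    p=np.load('pics/%s.npz'%n);g=p['im'].astype(float).sum(2)/3
    row=g[100:215];m=(row>150).astype(np.uint8)
    return p
for n in('w4','w5'):
    g=np.load('pics/%s.npz'%n)['im'].astype(int).sum(2)//3
    print(n,[g[r,222:296].tolist() for r in (157,180)])
E
```

```text
post w4 0.5280993172305307 -0.13336560168107586
{'clock': 11.517, 'joint_pos': [0.457, 0.399, -0.599, 1.836, 0.267, 0.986, -0.036], 'position': [0.545, -0.017, 0.053], 'ee_rot': [0.626, 0.78, -0.0, 0.0], 'ft_force': [-2.693, 0.036, 6.151], 'grip_width': 0.171, 'grasp_force': 58.403}
uv 0.5284051127271753 -0.13440968582542556
w4 [[49, 50, 50, 48, 53, 85, 101, 102, 101, 100, 99, 98, 98, 99, 99, 100, 101, 101, 101, 101, 101, 101, 102, 101, 101, 101, 101, 102, 102, 103, 103, 102, 100, 101, 100, 103, 103, 104, 104, 104, 103, 102, 99, 100, 101, 102, 104, 103, 104, 102, 103, 104, 104, 104, 104, 105, 107, 106, 107, 107, 105, 105, 104, 103, 103, 104, 105, 105, 104, 79, 56, 56, 55, 56], [47, 47, 48, 47, 47, 47, 48, 47, 47, 48, 47, 47, 47, 49, 48, 48, 48, 49, 48, 49, 47, 47, 38, 25, 25, 23, 58, 160, 205, 216, 215, 217, 218, 218, 219, 218, 216, 216, 215, 214, 213, 214, 214, 215, 214, 214, 199, 144, 63, 47, 49, 50, 50, 51, 51, 50, 51, 52, 51, 50, 52, 51, 52, 52, 52, 51, 51, 52, 52, 52, 52, 51, 51, 52]]
w5 [[50, 50, 50, 49, 50, 60, 87, 102, 102, 102, 100, 98, 98, 98, 99, 99, 101, 101, 100, 101, 101, 101, 101, 102, 102, 101, 101, 102, 101, 103, 103, 103, 102, 100, 99, 100, 102, 103, 103, 103, 103, 103, 102, 100, 100, 101, 102, 103, 103, 103, 103, 103, 105, 105, 104, 105, 105, 107, 107, 106, 106, 105, 105, 104, 103, 104, 104, 104, 105, 104, 79, 57, 55, 56], [46, 48, 47, 47, 47, 48, 47, 48, 47, 48, 48, 47, 49, 47, 48, 49, 48, 48, 48, 48, 47, 39, 32, 30, 27, 27, 21, 76, 192, 217, 216, 216, 217, 218, 219, 218, 217, 216, 216, 215, 214, 213, 214, 214, 214, 214, 214, 197, 139, 62, 48, 50, 52, 50, 51, 51, 52, 51, 51, 52, 52, 52, 52, 50, 51, 52, 52, 52, 51, 51, 51, 52, 52, 52]]
```

Call:
carry_out --commands '[[[0,-0.1,0,0,0,0],[0,-0.15,0,0,0,0],[0,-0.2,0,0,0,0],[0,-0.2,0,0,0,0],[0,-0.2,0,0,0,0],[0,-0.2,0,0,0,0],[0,-0.15,0,0,0,0],[0,-0.05,0,0,0,0],[0,0,0,0,0,0],[0,0,0,0,0,0],[0,0,0,0,0,0],[0,0,0,0,0,0]]]'

```text
clock: 12.57
position: [0.4977, -0.0276, 0.053]
ee_rot: [0.626, 0.78, 0.001, 0.001]
ft_force: [7.3, 0.9, -3.3]
grip_width: 0.173
grasp_force: 58.6
```

```bash
python3 - <<'E'
from h import *
e=np.array([.9762,.2157]);f=np.array([-.2157,.9762])
o=obs();x=o['position'][:2];print('uv',x@e,x@f,Ro.from_quat(o['ee_rot']).as_matrix().round(4)[:,1])
save('wrist','w6')
E
```

```text
{'clock': 12.567, 'joint_pos': [0.52, 0.302, -0.62, 1.957, 0.215, 0.943, 0.013], 'position': [0.498, -0.028, 0.053], 'ee_rot': [0.626, 0.78, 0.001, 0.001], 'ft_force': [7.315, 0.876, -3.333], 'grip_width': 0.173, 'grasp_force': 58.6}
uv 0.4799324731333526 -0.13434598952993498 [0.9763 0.2164 0.004 ]
```

View pics/w6.png

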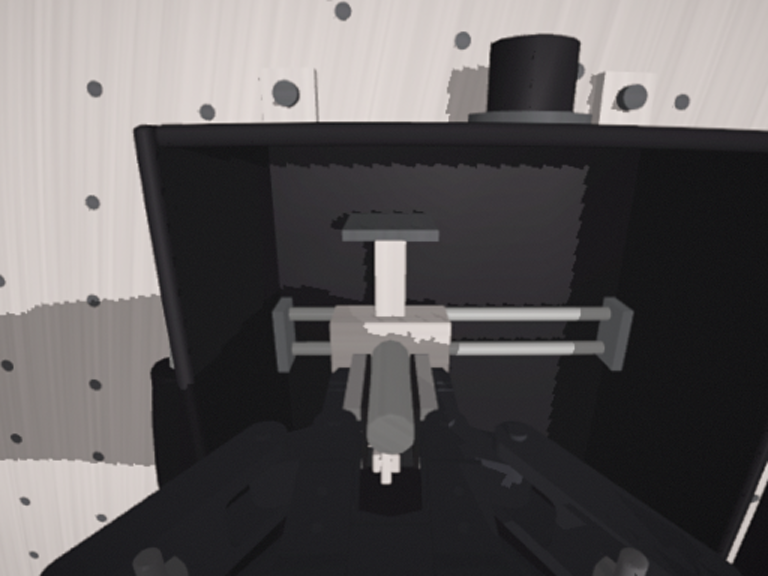

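The slide follows. The index is visible below the post at about (386,470), and the post top is at (390,432). I'll work out the remaining offset.

```bash
python3 - <<'E'
from h import *
p=np.load('pics/w6.npz');e=np.array([.9762,.2157]);f=np.array([-.2157,.9762])
g=p['im'].astype(int).sum(2)//3
for r in range(299,326,2):print(r,g[r,240:276].tolist())
for n,c,r,z in(('post',390,432,.087),('stub',386,480,.037)):
    X=onz(p,(c/1.5-.17,r/1.5-.17),z);print(n,X[:2]@e,X[:2]@f)
E
```

```text
299 [30, 33, 32, 33, 30, 32, 36, 39, 60, 101, 118, 115, 115, 114, 113, 114, 114, 115, 115, 117, 118, 116, 117, 116, 116, 116, 115, 117, 116, 116, 113, 85, 54, 41, 38, 31]
301 [32, 32, 32, 32, 32, 35, 40, 42, 74, 117, 134, 132, 124, 118, 122, 126, 122, 116, 113, 112, 113, 114, 116, 116, 117, 116, 111, 109, 92, 62, 43, 40, 39, 42, 41, 32]
303 [32, 32, 31, 31, 30, 34, 37, 46, 101, 163, 185, 187, 186, 166, 179, 207, 215, 214, 206, 198, 187, 180, 182, 184, 184, 163, 104, 45, 37, 41, 40, 41, 41, 41, 41, 31]
305 [35, 37, 33, 31, 34, 36, 38, 49, 120, 189, 212, 211, 186, 149, 179, 207, 214, 214, 214, 214, 205, 205, 209, 210, 210, 193, 131, 53, 37, 40, 41, 41, 41, 43, 41, 35]
307 [47, 51, 35, 30, 31, 36, 38, 47, 118, 188, 210, 212, 211, 211, 211, 212, 214, 214, 214, 213, 191, 196, 208, 210, 209, 192, 130, 52, 36, 39, 40, 40, 41, 40, 40, 35]
309 [56, 62, 34, 33, 35, 36, 38, 48, 118, 187, 210, 212, 212, 212, 205, 207, 213, 214, 214, 214, 211, 209, 209, 209, 209, 192, 130, 53, 38, 40, 40, 40, 39, 41, 41, 38]
311 [63, 71, 37, 29, 30, 27, 26, 39, 114, 186, 211, 212, 211, 187, 181, 206, 214, 214, 21
[... 558 characters left out ...]

319 [24, 24, 25, 24, 24, 25, 24, 25, 21, 23, 25, 23, 19, 54, 154, 203, 214, 214, 215, 215, 169, 61, 18, 23, 24, 24, 24, 23, 26, 24, 25, 25, 25, 24, 25, 23]
321 [25, 23, 24, 24, 24, 24, 25, 24, 25, 25, 25, 23, 21, 54, 153, 204, 215, 215, 215, 205, 149, 52, 21, 24, 24, 24, 25, 24, 25, 23, 25, 26, 25, 24, 23, 25]
323 [25, 25, 24, 22, 25, 24, 25, 24, 24, 24, 23, 25, 22, 22, 32, 44, 49, 49, 49, 43, 30, 23, 23, 24, 25, 23, 24, 24, 24, 24, 23, 24, 26, 24, 24, 24]
325 [25, 24, 24, 25, 23, 25, 22, 25, 25, 25, 22, 24, 25, 23, 25, 24, 23, 23, 24, 23, 26, 24, 25, 21, 24, 24, 24, 23, 22, 23, 24, 23, 24, 25, 24, 24]
post 0.4795588278390665 -0.13292441674954888
stub 0.47790961325182957 -0.1996024494438129
```

```bash
python3 - <<'E'
from h import *
im=np.load('pics/w6.npz')['im'][260:335,215:305]
im=np.clip(im.astype(float)*1.6,0,255).astype(np.uint8)
cv2.imwrite('pics/w6c.png',cv2.resize(im[...,::-1],None,fx=8,fy=8,interpolation=cv2.INTER_NEAREST))
E
```

```text
(no output)
```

View pics/w6c.png

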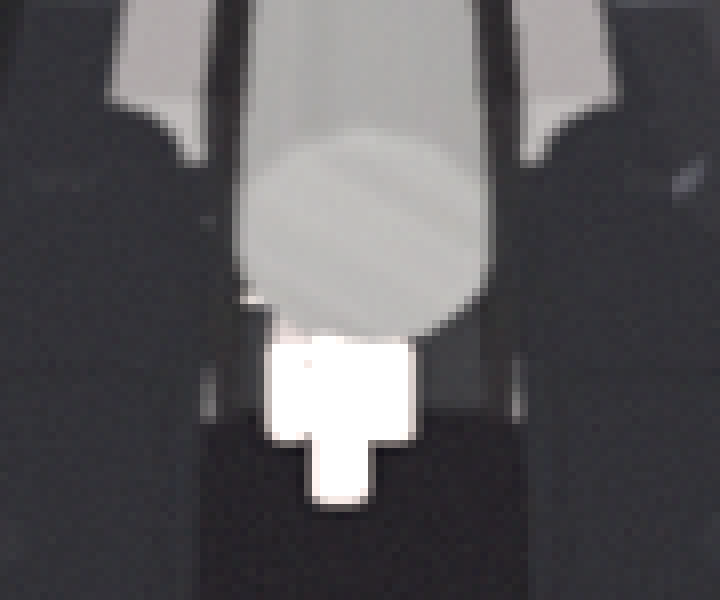

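The index finger is centred at col 257.2, giving u = 477.9 mm, and the post is at u ≈ 479.7 mm. About 1.7 mm of pull remains.

Call:
carry_out --commands '[[[0,-0.025,0,0,0,0],[0,-0.02,0,0,0,0],[0,0,0,0,0,0],[0,0,0,0,0,0],[0,0,0,0,0,0],[0,0,0,0,0,0],[0,0,0,0,0,0],[0,0,0,0,0,0]]]'

```text
clock: 13.28
position: [0.496, -0.028, 0.053]
ee_rot: [0.626, 0.78, 0.002, 0.001]
ft_force: [8.4, 1.4, -4.1]
grip_width: 0.166
grasp_force: 58.6
```

```bash
python3 - <<'E'
from h import *
e=np.array([.9762,.2157])
o=obs();x=o['position'][:2];print('u',x@e)
im,p=save('wrist','w7');g=im.astype(float).sum(2)/3
w=np.clip(g[317:321,248:268].mean(0)-30,0,None);c=(w*np.arange(248,268)).sum()/w.sum()
print(c,'stub u',onz(p,(c,319),.037)[:2]@e)
for r in(285,288,291):print(g[r,238:282].astype(int).tolist())
for cc in(258,259,260,261):print(cc,onz(p,(cc,288),.087)[:2]@e)
E
```

```text
{'clock': 13.283, 'joint_pos': [0.522, 0.299, -0.621, 1.961, 0.213, 0.942, 0.015], 'position': [0.496, -0.028, 0.053], 'ee_rot': [0.626, 0.78, 0.002, 0.001], 'ft_force': [8.429, 1.401, -4.091], 'grip_width': 0.166, 'grasp_force': 58.561}
u 0.4781800600451029
259.5275271073802 stub u 0.4778410902466532
[31, 30, 32, 33, 34, 36, 69, 105, 117, 118, 119, 119, 119, 119, 120, 119, 119, 119, 119, 119, 119, 120, 120, 119, 119, 118, 117, 116, 115, 115, 115, 115, 116, 116, 117, 118, 119, 102, 62, 35, 34, 33, 32, 33]
[33, 32, 32, 33, 32, 36, 75, 107, 117, 117, 117, 117, 117, 117, 117, 118, 119, 119, 119, 118, 119, 119, 119, 118, 118, 118, 119, 119, 118, 119, 118, 116, 116, 115, 115, 114, 115, 102, 62, 34, 33, 32, 31, 32]
[32, 33, 32, 34, 33, 36, 74, 108, 119, 118, 118, 117, 116, 116, 116, 116, 117, 116, 117, 117, 118, 119, 118, 119, 118, 119, 118, 118, 118, 118, 118, 119, 119, 119, 119, 118, 117, 102, 62, 34, 32, 34, 32, 31]
258 0.47697872130388896
259 0.47743662114061924
260 0.47789453699804685
261 0.47835247113162305
```

```bash
python3 -c "
from workcell import hand_in
print(hand_in())"
```

```text
the job is handed in; nothing more can be done
None
```

The job is handed in: the lid is back past upright, and the gripper holds the slide with its pointer within about 0.3 mm of the index by measurement. I last saw the lid just before gripping the post, and the loose things looked undisturbed in the pictures I viewed.

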